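Flip a specimen plate over against the sorting tray's end wall

TASK

The flat specimen plate lies in the white sorting tray with its cells face down. Without picking it up, push it with the fingertips against one of the tray's two sloping end walls (the short ones) until it tips up and leans there, then tip its upper edge back over so that it falls flat inside the tray with its cells facing up. Push gently, never lift or carry the plate, and leave the vial, the jar and the wash bottle where they stand.

Things in the scene. Friction and masses are not known exactly. Their poses are not given: they have to be found in the camera images.
- tray: Fixed white open sorting tray, rim 334 mm (its x) by 492 mm (its y, its length), rim top 64 mm above the table. Origin: centre of its underside, on the table; z up. Flat floor: 8 mm above the origin, 280 mm (x) by 328 mm (y); beyond it at each end (y = +-164 to +-180 mm) a drain gutter 16 mm wide and 5 mm deep, then the end wall. Side walls rise from x = +-140 to +-155 mm.
- foot_pos (a point): Middle of the foot line of the tray's +y end wall, on the gutter's bottom (3 mm above the table), axes as the tray's. Going outwards from here the wall curves up ever steeper: 21 mm out it is 13 mm up, 38 mm out 33 mm up, and 53 mm out it ends at the rim, 61 mm up; a flat lip ends 66 mm out. Inwards, the gutter ends 16 mm from here.
- foot_neg (a point): Middle of the foot line of the tray's -y end wall, on the gutter's bottom (3 mm above the table), axes as the tray's. Going outwards from here the wall curves up ever steeper: 21 mm out it is 13 mm up, 38 mm out 33 mm up, and 53 mm out it ends at the rim, 61 mm up; a flat lip ends 66 mm out. Inwards, the gutter ends 16 mm from here.
- plate: Loose flat plate 80 (x) by 120 (y) by 9 mm (z), 85 g; one face smooth grey, the other a black grid of 15 cells. Origin: its centre. z points out of the smooth face (up at the start). Its y starts within 25 degrees of the tray's y. Pushed home on an end wall its lower edge sits in the gutter; it leans at 45 to 50 degrees, stays so when let go, and its upper edge is 20 to 30 mm above the rim, free behind.
- vial: Bystander: clear sample vial with yellow screw cap, 30 mm diameter, 62 mm tall, standing loose in the tray close to its +x side wall. Origin: centre of its underside.
- jar: Bystander: white jar with lid, 68 mm diameter, 95 mm tall, standing loose on the table beyond the tray. Origin: centre of its underside.
- wash_bottle: Bystander: clear bottle with yellow cap, 58 mm diameter, 150 mm tall, standing loose on the table beyond the tray. Origin: centre of its underside.
Mind the look-alikes: they are no part of the job. Several things have the shape of the plate; the one meant has the colours described above.

How it is judged:
On the way:
1. the plate has tipped up and leans against an end wall of the tray (angle between plate's own z axis and vertical between 0.65 and 1.5 rad and contact force between plate and tray above 0.05 N and (y of plate in the frame of tray above 0.165 m or y of plate in the frame of tray below -0.165 m)), for 0.2 s.
At the end, for the whole second after the job is handed in: The plate lies flat (within about 6 degrees) and at rest on the tray's floor, cells up, after having leaned against an end wall; vial, jar and wash bottle stand within 30 mm of where they were (angle between plate's own z axis and vertical above 3.04 rad and z of plate in the frame of tray between 0.008 and 0.018 m and x of plate in the frame of tray between -0.13 and 0.13 m and y of plate in the frame of tray between -0.16 and 0.16 m and linear speed of plate below 0.02 m/s and contact force between plate and tray above 0.1 N and distance of each of vial, jar, wash_bottle from where it was at the start of the episode below 0.03 m); the robot touches nothing.
It fails at once if the plate is lifted off the tray's floor and carried (z of plate in the frame of tray above 0.09 m or ((angle between plate's own z axis and vertical below 0.35 rad or angle between plate's own z axis and vertical above 2.79 rad) and z of plate in the frame of tray above 0.05 m) or ((angle between plate's own z axis and vertical below 0.75 rad or angle between plate's own z axis and vertical above 2.39 rad) and z of plate in the frame of tray above 0.07 m)).
It fails at once if the plate is pressed or squeezed harder than 40 N (contact force between the fingers and plate above 40 N).
It fails at once if the vial, jar or wash bottle is moved more than 30 mm or knocked over (distance of any of vial, jar, wash_bottle from where it was at the start of the episode above 0.03 m or angle between any of vial, jar, wash_bottle's own z axis and vertical above 0.5 rad).
It also fails if it takes over 58 s, if anything falls off the work surface, if the arm or the gripper's body presses on something with over 40 N, if the wrist force passes 120 N, or if a joint passes its speed limit or range.

ROBOT

A 6-joint arm with a two-finger parallel gripper is mounted at the origin on the work surface. World frame = base frame: x ahead of the robot, y to its left, z up, the work surface at z = 0. Lengths are in m, angles in rad, forces in N, time in s.
With the tool pointing down it reaches from about 0.325 to 0.85 m from the base axis. Payload 15.5 kg.
Tool frame: the origin (TCP) lies on the centre line of the jaws, within the pads' length; the fingertips stand 11 mm ahead of it and the grasp point (between the pads) lies 8 mm behind it (manip.finger_overhang is the distance from the TCP to the fingertips, in m); z points along the fingers, y is the line along which they close (so a half turn about z gives the same grasp; the last joint's range is limited). The gripper opens to 91 mm and grips with 3 to 60 N. Pads are 32 mm wide; open, the fingers measure 118 mm over their backs; the gripper's body (76 mm by 178 mm) begins 60 mm behind the grasp point.
Start: joints at [1.173, 0.494, 1.345, -0, 1.302, -0.096], TCP at [0.186, 0.597, 0.225] pointing down, gripper open.
Joint ranges: [-2.91, 2.91], [-0.82, 2.16], [0.22, 2.67], [-1.22, 4.37], [0.12, 2.79], [-3.08, 3.08]. Speed limits (rad/s): [1.89, 1.89, 2.57, 3.01, 3.01, 3.01].

INTERFACE

Orientations are given as a unit quaternion [w, x, y, z].
In Python, from station import manip gives the robot as it stands.
- The arm moves only by the shell command python3 -m crank 'ROWS' [FORCE]. ROWS is JSON, one flat list of numbers, 5 for each row, row after row: the opening, from 0 (shut) to 1 (fully open), then the shift along the tool's x, y, z in cm, then the turn about the tool's z in rad. A call has exactly 8 rows; each row is the pose to reach, as a shift and turn from the pose commanded when the call began, along the tool's axes at that moment; what a row does not reach only later rows make up. A row lasts 1/12 s, in which the tool goes at most 41.7 mm and 7.16 degrees, less where a joint would pass 70% of its speed; a pose out of reach is approached as far as the arm can. A call with a gripper value outside its range is refused whole. The fingers move at their own pace and stop on an object; FORCE is the grip in N (left out, the last holds). Time passes only in rows, so rows that repeat a pose let the fingers close, or fill a call up. It gives the time, the measured TCP pose, the force, the opening and the grip force at its end, in the units of the state.
- manip.sense(): the state, without advancing time (a new reading comes with each control period).
- manip.grab_frame(name): name is "scene" or "top"; returns a dict with "color" (420x560x3 uint8, red, green, blue), "z_map" (420x560 float32, m along the optical axis (not along the pixel's ray), 0 where there is no reading), "intrinsics" (3x3 intrinsics, pixels), "world_to_cam" (4x4, takes a point from world to camera coordinates). Camera axes: x right, y down, z forward; pixel columns grow to the right and rows downward; lengths in m; the calibration is good to about 2 mm. A picture is of the moment at which its call begins.
- manip.sign_off(): hands the job in; it is judged then, once.
The state is a dict: "time": time; "q": joint angles; "joint_vel": joint speeds; "tau": joint torques, N m; "tcp_pos": TCP position; "tool_rot": TCP orientation; "ft_force": force on the tool from outside, world axes, zero at the start; "moment": the same for the moment, N m; "gripper_width": finger opening in m; "grasp_force": force on a finger pad.
Only numpy, scipy, OpenCV 4.12 (cv2) and the standard library are available. Lean on these libraries where they do the work, as an engineer would, in place of code of your own. Each camera call takes 0.05 s, during which the arm holds its last target. There are 200 camera calls.

## Working session

There is one attempt and no reset: what is moved stays moved. The work goes in short steps, Python scripts to look and compute and a shell command to move; the robot and the scene stay as the last step left them, time stands still between calls to the robot, and variables do not carry over. Pictures are saved under pics/ and viewed, at most 10 in all, crops included, and the job is handed in when it is done.

```bash
mkdir -p pics; cat > h.py <<'E'
from station import manip
import numpy as np, cv2
from scipy.spatial.transform import Rotation as R
def grab(n,f=None):
    d=manip.grab_frame(n)
    if f: cv2.imwrite('pics/'+f,d['color'][:,:,::-1])
    return d
def pts(d,uv):
    T=np.linalg.inv(d['world_to_cam']);K=d['intrinsics'];o=[]
    for u,v in uv:
        z=np.median(d['z_map'][v-1:v+2,u-1:u+2])
        o.append((T@np.r_[np.linalg.inv(K)@[u,v,1]*z,1])[:3])
    return np.array(o)
def st():
    s=manip.sense();w=s['tool_rot'];r=R.from_quat([w[1],w[2],w[3],w[0]]).as_matrix()
    return s,r
E
python3 - <<'E'
from h import *
import pickle
for n in('scene','top'):
    d=grab(n,n+'0.png');pickle.dump(d,open(n+'0.pkl','wb'));print(d['world_to_cam'].round(3).tolist())
s,r=st();print(s,r.round(3))
E
```

```text
[[0.47, 0.883, 0.013, -0.278], [0.647, -0.334, -0.686, -0.332], [-0.601, 0.331, -0.728, 1.398], [0.0, 0.0, 0.0, 1.0]]
[[0.025, -1.0, 0.018, -0.007], [-0.988, -0.028, -0.153, 0.594], [0.154, -0.014, -0.988, 0.924], [0.0, 0.0, 0.0, 1.0]]
{'time': 0.1, 'q': array([ 1.17348893e+00,  4.94151320e-01,  1.34605496e+00, -5.67553728e-06,
        1.30250766e+00, -9.55489737e-02]), 'joint_vel': array([-0.00055427, -0.00293239, -0.0009317 , -0.00042593,  0.00169875,
        0.00013605]), 'tau': array([ 1.34145856e-03, -8.80237055e+01, -3.82540047e+01,  7.08596734e-02,
        4.83541796e-02, -6.69912833e-05]), 'tcp_pos': array([0.18565059, 0.5964479 , 0.22438388]), 'tool_rot': array([-1.34111985e-04,  1.50306646e-01,  9.88639266e-01, -5.44377307e-04]), 'ft_force': array([ 0.44803645, -0.82297357, -0.6209227 ]), 'moment': array([-0.00359306, -0.03157608, -0.02681803]), 'grasp_force': 0.0, 'gripper_width': 0.09125216579773265} [[-0.955  0.297 -0.   ]
 [ 0.297  0.955 -0.001]
 [ 0.    -0.001 -1.   ]]
```

View pics/top0.png

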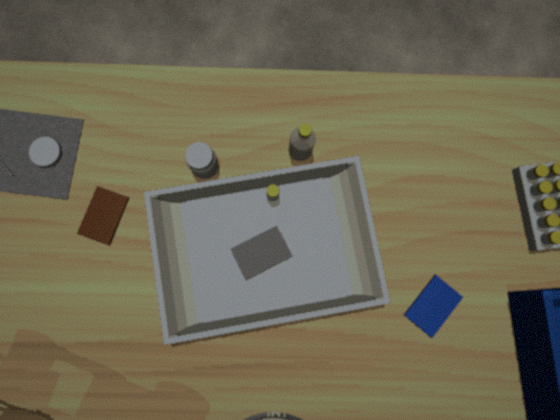

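View pics/scene0.png

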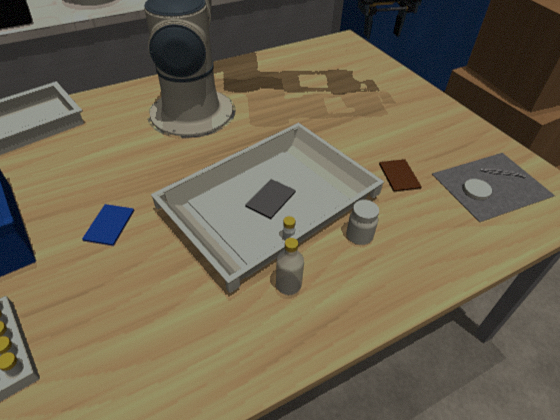

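The top view shows the tray's rim corners at about (147,192), (358,160), (385,303) and (166,341). The grey plate's corners are at (232,251), (278,227), (291,256) and (247,279). The vial is at (273,192), the jar at (201,157) and the bottle at (303,140).

```bash
cat > m.py <<'E'
from h import *
import pickle
d=pickle.load(open('top0.pkl','rb'))
T=np.linalg.inv(d['world_to_cam']);K=d['intrinsics']
def onz(uv,z):
    o=[]
    for u,v in uv:
        r=T[:3,:3]@np.linalg.inv(K)@[u,v,1];o.append(T[:3,3]+r*(z-T[2,3])/r[2])
    return np.array(o)
# rim mask: world z map points
h,w=d['z_map'].shape
vv,uu=np.mgrid[:h,:w];z=d['z_map']
P=np.stack([uu*z,vv*z,z],-1)@np.linalg.inv(K).T@T[:3,:3].T+T[:3,3]
m=(abs(P[...,2]-.064)<.006)&(uu>135)&(uu<395)&(vv>150)&(vv<350)&(z>0)
m=m.astype(np.uint8)
n,l,s,c=cv2.connectedComponentsWithStats(m)
k=1+np.argmax(s[1:,4]);q=P[l==k][:,:2].astype(np.float32)
r=cv2.minAreaRect(q);print('rim',r)
C=r[0];print(cv2.boxPoints(r))
col=d['color'].astype(int).sum(2)
m=((col<330)&(abs(P[...,2]-.017)<.01)&(uu>225)&(uu<298)&(vv>220)&(vv<285)).astype(np.uint8)
n,l,s,c=cv2.connectedComponentsWithStats(m);k=1+np.argmax(s[1:,4])
r=cv2.minAreaRect(P[l==k][:,:2].astype(np.float32));print('plate',r,s[k]);print(cv2.boxPoints(r))
print(onz([(232,251),(278,227),(291,256),(247,279)],.017))
print('rimz',pts(d,[(252,177),(374,232),(157,270)]),'vial',pts(d,[(273,190)]),onz([(273,190)],.062),'jar',onz([(199,151)],.095),'bottle',onz([(305,130)],.15))
E
python3 m.py
```

```text
rim ((0.5054965019226074, 0.0294540673494339), (0.3354465663433075, 0.4927895963191986), 11.566858291625977)
[[ 0.2917745   0.23721454]
 [ 0.39058435 -0.2455672 ]
 [ 0.7192185  -0.1783064 ]
 [ 0.62040865  0.30447534]]
plate ((0.49396950006484985, 0.039100054651498795), (0.08290524035692215, 0.12089444696903229), 27.909942626953125) [ 231  226   61   54 1857]
[[ 0.42904413  0.07311305]
 [ 0.48563278 -0.03371949]
 [ 0.5588949   0.00508706]
 [ 0.5023062   0.1119196 ]]
[[ 0.49510042  0.10530916  0.017     ]
 [ 0.55333899  0.00107865  0.017     ]
 [ 0.48723025 -0.03041546  0.017     ]
 [ 0.43260047  0.06867151  0.017     ]]
rimz [[ 0.65942079  0.06328058  0.06417492]
 [ 0.54281816 -0.2106354   0.06444261]
 [ 0.44748333  0.26157601  0.06454424]] vial [[0.62980503 0.01537891 0.07043954]] [[0.63147796 0.01531351 0.062     ]] jar [[0.70716757 0.17978645 0.095     ]] bottle [[ 0.74319142 -0.04728839  0.15      ]]
```

```bash
cat > go.py <<'E'
import sys
from h import *
C=np.array([.5055,.0295]);a=np.radians(11.57);ex=np.array([np.cos(a),np.sin(a)]);ey=np.array([-ex[1],ex[0]])
def tray(p): return np.array([(p[:2]-C)@ex,(p[:2]-C)@ey])
def need(x,y,tipz):
    s,r=st();p=C+x*ex+y*ey;d=np.r_[p,tipz+manip.finger_overhang]-s['tcp_pos']
    t=r.T@np.r_[ey,0]
    print('t',s['time'],'tray',tray(s['tcp_pos']).round(4),'tipz',s['tcp_pos'][2]-manip.finger_overhang,'F',s['ft_force'].round(1),'w',s['gripper_width'])
    print('shift cm',(r.T@d*100).round(2),'turn',np.arctan2(t[1],t[0]).round(3))
if __name__=='__main__': need(*map(float,sys.argv[1:4]))
E
python3 -m crank '[0.5,-52,-53.4,8,1.067, 0.5,-52,-53.4,8,1.067, 0.5,-52,-53.4,8,1.067, 0.5,-52,-53.4,8,1.067, 0.5,-52,-53.4,8,1.067, 0.5,-52,-53.4,8,1.067, 0.5,-52,-53.4,8,1.067, 0.5,-52,-53.4,8,1.067]'; python3 go.py 0 -.1 .1
```

```text
time: 0.77
tcp_pos: [0.3362, 0.2995, 0.1891]
tool_rot: [0.0, 0.608, 0.794, -0.0]
ft_force: [1.4, 0.5, 0.1]
gripper_width: 0.0459
grasp_force: 0.0
t 0.7667 tray [-0.1117  0.2984] tipz 0.17813429043170123 F [1.4 0.5 0.1] w 0.0458521121859887
shift cm [-40.45   8.71   7.81] turn 0.061
```

```bash

python3 -m crank '[0.5,-40,8.5,7.8,0.061, 0.5,-40,8.5,7.8,0.061, 0.5,-40,8.5,7.8,0.061, 0.5,-40,8.5,7.8,0.061, 0.5,-40,8.5,7.8,0.061, 0.5,-40,8.5,7.8,0.061, 0.5,-40,8.5,7.8,0.061, 0.5,-40,8.5,7.8,0.061]'; python3 go.py 0 -.1 .03
```

```text
time: 1.43
tcp_pos: [0.4871, 0.0085, 0.1264]
tool_rot: [-0.0, 0.63, 0.777, -0.0]
ft_force: [0.0, 0.9, -0.4]
gripper_width: 0.0456
grasp_force: 0.0
t 1.4333 tray [-0.0222 -0.0169] tipz 0.11538878048177888 F [ 0.   0.9 -0.4] w 0.04557873864952023
shift cm [-8.33  2.18  8.54] turn 0.006
```

```bash

python3 -m crank '[0.5,-4,1.1,0,0, 0.5,-8.3,2.2,0,0, 0.5,-8.3,2.2,0,0, 0.5,-8.3,2.2,3,0, 0.5,-8.3,2.2,6,0, 0.5,-8.3,2.2,8.5,0, 0.5,-8.3,2.2,8.5,0, 0.5,-8.3,2.2,8.5,0]'; python3 go.py 0 -.1 .011
python3 -c "
from h import *
grab('top','top1.png')"
```

```text
time: 2.1
tcp_pos: [0.5246, -0.0658, 0.0414]
tool_rot: [-0.001, 0.63, 0.777, -0.001]
ft_force: [0.2, 0.4, 0.6]
gripper_width: 0.0458
grasp_force: 0.0
t 2.1 tray [-0.0004 -0.0972] tipz 0.030370215549545495 F [0.2 0.4 0.6] w 0.04576087182427738
shift cm [-0.28  0.05  1.94] turn 0.006
```

View pics/top1.png

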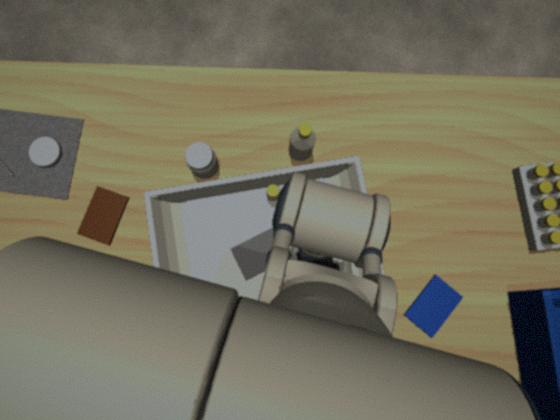

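```bash

python3 -m crank '[0.5,0,0,1,0, 0.5,0,0,1.9,0, 0.5,0,0,1.9,0, 0.5,0.8,0,1.9,0, 0.5,1.6,0,1.9,0, 0.5,2.4,0,1.9,0, 0.5,3.2,0,1.9,0, 0.5,4,0,1.9,0]'; python3 go.py 0 .08 .011
python3 -m crank '[0.5,0.8,0,0,0, 0.5,1.6,0,0,0, 0.5,2.4,0,0,0, 0.5,3.2,0,0,0, 0.5,4,0,0,0, 0.5,4.8,0,0,0, 0.5,5.6,0,0,0, 0.5,6.4,0,0,0]'; python3 go.py 0 .08 .011
python3 -c "
from h import *
d=grab('top');cv2.imwrite('pics/t2.png',cv2.resize(d['color'][140:360,130:400,::-1],None,fx=2.5,fy=2.5))"
```

```text
time: 2.82
tcp_pos: [0.5169, -0.0258, 0.0231]
tool_rot: [0.0, 0.63, 0.777, 0.0]
ft_force: [-0.3, -0.7, 0.2]
gripper_width: 0.0456
grasp_force: 0.2
t 2.8167 tray [ 0.0001 -0.0565] tipz 0.012131918319415316 F [-0.3 -0.7  0.2] w 0.04564921815521768
shift cm [13.65  0.08  0.11] turn 0.007
time: 3.48
tcp_pos: [0.5037, 0.0365, 0.0229]
tool_rot: [-0.0, 0.63, 0.777, 0.0]
ft_force: [-0.0, -0.0, -0.9]
gripper_width: 0.0455
grasp_force: 0.2
t 3.4833 tray [-0.0003  0.0072] tipz 0.0118737153330091 F [-0.  -0.  -0.9] w 0.045515415591753136
shift cm [7.28 0.08 0.09] turn 0.006
```

View pics/t2.png

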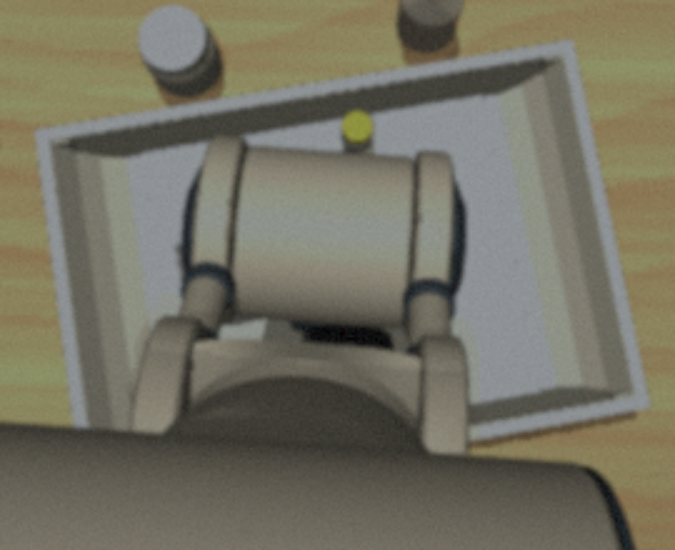

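The top view is blocked by the arm, so I'll check with the scene camera.

```bash

python3 -c "
from h import *
d=grab('scene');cv2.imwrite('pics/s2.png',cv2.resize(d['color'][110:300,140:410,::-1],None,fx=2.8,fy=2.8))"
```

```text
(no output)
```

View pics/s2.png

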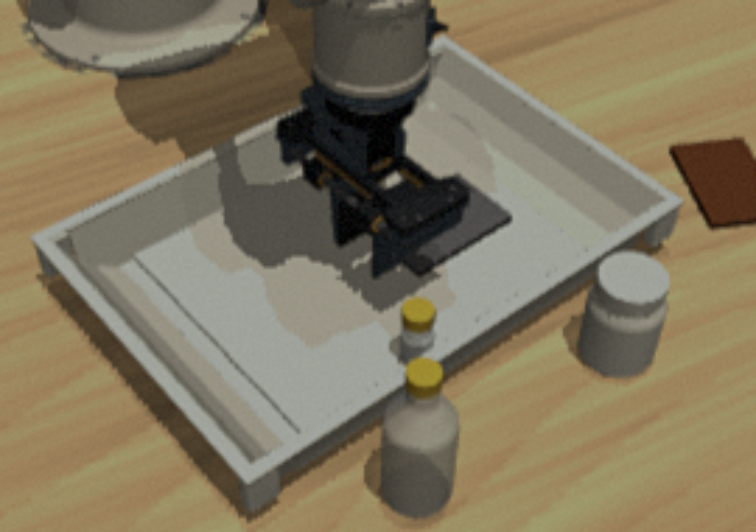

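The crop shows the plate (around 460,230) squared up ahead of the fingers and in line with the tray. I'll keep pushing.

```bash

python3 -m crank '[0.5,0.8,0,0.05,0, 0.5,1.6,0,0.05,0, 0.5,2.4,0,0.05,0, 0.5,3.2,0,0.05,0, 0.5,4,0,0.05,0, 0.5,4.8,0,0.05,0, 0.5,5.6,0,0.05,0, 0.5,6.4,0,0.05,0]'; python3 go.py 0 .14 .011
python3 -m crank '[0.5,0.6,0,0,0, 0.5,1.2,0,0,0, 0.5,1.8,0,0,0, 0.5,2.4,0,0,0, 0.5,3,0,0,0, 0.5,3.6,0,0,0, 0.5,4.2,0,0,0, 0.5,4.8,0,0,0]'; python3 go.py 0 .14 .011
python3 -c "
from h import *
d=grab('scene');cv2.imwrite('pics/s3.png',cv2.resize(d['color'][110:300,140:410,::-1],None,fx=2.8,fy=2.8))"
```

```text
time: 4.25
tcp_pos: [0.4905, 0.0992, 0.0224]
tool_rot: [0.0, 0.63, 0.777, -0.0]
ft_force: [-0.1, -1.1, 0.2]
gripper_width: 0.0458
grasp_force: 0.6
t 4.25 tray [-0.0007  0.0713] tipz 0.011389173307945626 F [-0.1 -1.1  0.2] w 0.045843272238269075
shift cm [6.87 0.12 0.04] turn 0.006
time: 4.92
tcp_pos: [0.4806, 0.1459, 0.0224]
tool_rot: [0.0, 0.63, 0.777, 0.0]
ft_force: [-0.5, -1.1, -0.6]
gripper_width: 0.0456
grasp_force: 0.2
t 4.9167 tray [-0.001  0.119] tipz 0.011403852506370039 F [-0.5 -1.1 -0.6] w 0.045584702215784034
shift cm [2.1  0.11 0.04] turn 0.006
```

View pics/s3.png

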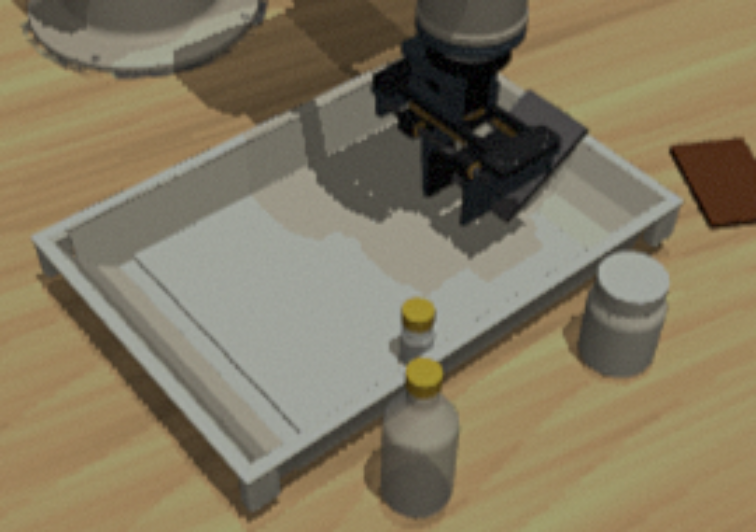

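```bash

python3 -m crank '[0.5,0.5,0,0.1,0, 0.5,1,0,0.1,0, 0.5,1.5,0,0.1,0, 0.5,2,0,0.1,0, 0.5,2.5,0,0.1,0, 0.5,3,0,0.1,0, 0.5,3.3,0,0.1,0, 0.5,3.5,0,0.1,0]'; python3 go.py 0 .16 .011
python3 -c "
from h import *
import go
d=grab('scene');cv2.imwrite('pics/s4.png',cv2.resize(d['color'][110:260,280:410,::-1],None,fx=4,fy=4))"
```

```text
time: 5.63
tcp_pos: [0.4734, 0.18, 0.0214]
tool_rot: [0.0, 0.63, 0.777, 0.0]
ft_force: [0.3, -1.8, 0.1]
gripper_width: 0.0454
grasp_force: 0.3
t 5.6333 tray [-0.0012  0.1539] tipz 0.010402723026694215 F [ 0.3 -1.8  0.1] w 0.0454121382700707
shift cm [ 0.61  0.13 -0.06] turn 0.006
```

View pics/s4.png

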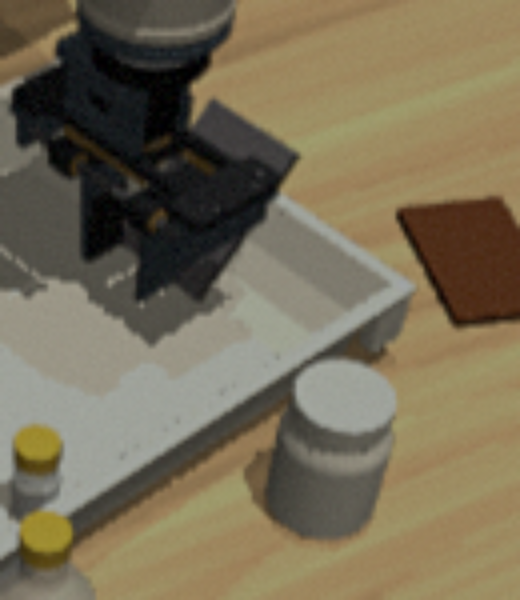

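The plate is now leaning steeply, with its upper edge near (250,130) in the crop. I'll nudge it home, back off and check.

```bash

python3 -m crank '[0.5,0.1,0,0,0, 0.5,0.2,0,0,0, 0.5,0.3,0,0,0, 0.5,0.4,0,0,0, 0.5,0.5,0,0,0, 0.5,0.5,0,0,0, 0.5,0.5,0,0,0, 0.5,0.5,0,0,0]'; python3 go.py 0 .16 .011
python3 -m crank '[0.5,-1,0,0,0, 0.5,-2,0,0,0, 0.5,-4,0,0,0, 0.5,-7,0,0,0, 0.5,-10,0,-2,0, 0.5,-12,0,-5,0, 0.5,-12,0,-9,0, 0.5,-12,0,-12,0]'; python3 go.py 0 .3 .15
cat > pl.py <<'E'
from h import *
from go import tray,C,ex,ey
d=grab('scene')
T=np.linalg.inv(d['world_to_cam']);K=d['intrinsics'];z=d['z_map'];h,w=z.shape
vv,uu=np.mgrid[:h,:w];P=np.stack([uu*z,vv*z,z],-1)@np.linalg.inv(K).T@T[:3,:3].T+T[:3,3]
Q=np.stack([(P[...,:2]-C)@ex,(P[...,:2]-C)@ey,P[...,2]],-1)
m=(d['color'].max(2)<115)&(abs(Q[...,0])<.1)&(Q[...,1]>.15)&(Q[...,1]<.3)&(Q[...,2]>.005)&(Q[...,2]<.13)&(z>0)
n,l,s,c=cv2.connectedComponentsWithStats(m.astype(np.uint8));k=1+np.argmax(s[1:,4]);q=Q[l==k]
print(s[k],'min',np.percentile(q,2,0).round(3),'max',np.percentile(q,98,0).round(3))
c=q.mean(0);u=np.linalg.svd(q-c,full_matrices=0)[2];print('c',c,'normal',u[2])
cv2.imwrite('pics/s5.png',cv2.resize(d['color'][110:260,230:410,::-1],None,fx=4,fy=4))
E
python3 pl.py
```

```text
time: 6.35
tcp_pos: [0.4725, 0.1844, 0.0214]
tool_rot: [0.0, 0.63, 0.777, 0.0]
ft_force: [0.7, -0.8, -0.4]
gripper_width: 0.0458
grasp_force: 0.4
t 6.35 tray [-0.0012  0.1584] tipz 0.010402058433962257 F [ 0.7 -0.8 -0.4] w 0.04576778009251354
shift cm [ 0.16  0.12 -0.06] turn 0.006
time: 7.02
tcp_pos: [0.4975, 0.0647, 0.1436]
tool_rot: [0.0, 0.631, 0.776, 0.0]
ft_force: [1.0, 1.0, 0.6]
gripper_width: 0.046
grasp_force: 0.0
t 7.0167 tray [-0.0007  0.0361] tipz 0.13259512288074027 F [1.  1.  0.6] w 0.04602692830602701
shift cm [26.39  0.16 -1.74] turn 0.003
[ 308  136   47   50 1181] min [-0.03   0.165  0.01 ] max [0.048 0.248 0.09 ]
c [0.01092408 0.20625053 0.05025028] normal [-0.00734975  0.69786386 -0.71619273]
```

View pics/s5.png

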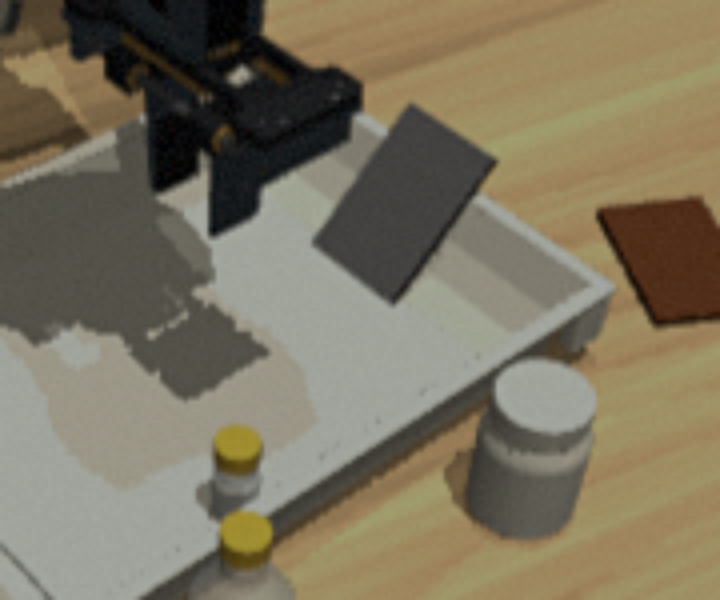

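The plate leans freely at about 44° with its upper edge at tray y ≈ 0.25, z ≈ 0.09. The vial and jar haven't moved. Next I go over the top and down behind it.

```bash

python3 -m crank '[0.5,3,0.5,-1,0, 0.5,7,1.1,-1,0, 0.5,11,1.1,-1,0, 0.5,15,1.1,-1,0, 0.5,19,1.1,-1,0, 0.5,23,1.1,-1,0, 0.5,26.2,1.1,-1,0, 0.5,26.2,1.1,-1,0]'; python3 go.py 0.01 .297 .073
```

```text
time: 7.73
tcp_pos: [0.4531, 0.3297, 0.1513]
tool_rot: [-0.0, 0.629, 0.778, 0.001]
ft_force: [-0.7, -0.5, -1.1]
gripper_width: 0.0459
grasp_force: 0.0
t 7.7333 tray [0.0089 0.3046] tipz 0.14027619132622826 F [-0.7 -0.5 -1.1] w 0.04588543968376178
shift cm [-0.77  0.1   6.73] turn 0.009
```

```bash

python3 -m crank '[0.5,0,0,2,0, 0.5,0,0,4,0, 0.5,0,0,5.5,0, 0.5,0,0,6.7,0, 0.5,0,0,6.7,0, 0.5,-0.6,0,6.7,0, 0.5,-1.2,0,6.7,0, 0.5,-1.8,0,6.7,0]'; python3 go.py 0.01 .24 .073
python3 -m crank '[0.5,-0.6,0,0,0, 0.5,-1.2,0,0,0, 0.5,-1.8,0,0,0, 0.5,-2.4,0,0,0, 0.5,-3,0,0,0, 0.5,-3.6,0,0,0, 0.5,-4.2,0,0,0, 0.5,-4.8,0,0,0]'; python3 go.py 0.01 .19 .073
python3 -c "
from h import *
d=grab('scene');cv2.imwrite('pics/s6.png',cv2.resize(d['color'][110:260,230:410,::-1],None,fx=4,fy=4))"
```

```text
time: 8.4
tcp_pos: [0.4583, 0.3072, 0.0852]
tool_rot: [0.0, 0.63, 0.777, 0.001]
ft_force: [-0.2, 0.7, 0.2]
gripper_width: 0.0453
grasp_force: 0.0
t 8.4 tray [0.0095 0.2815] tipz 0.07422113436696624 F [-0.2  0.7  0.2] w 0.04532634222549234
shift cm [-4.16  0.02  0.12] turn 0.006
time: 9.07
tcp_pos: [0.4677, 0.2605, 0.0844]
tool_rot: [-0.0, 0.63, 0.777, -0.0]
ft_force: [-0.2, 0.5, 1.6]
gripper_width: 0.0456
grasp_force: 0.1
t 9.0667 tray [0.0092 0.2339] tipz 0.07335771920582315 F [-0.2  0.5  1.6] w 0.04557427676563164
shift cm [-4.39  0.05  0.04] turn 0.006
```

View pics/s6.png

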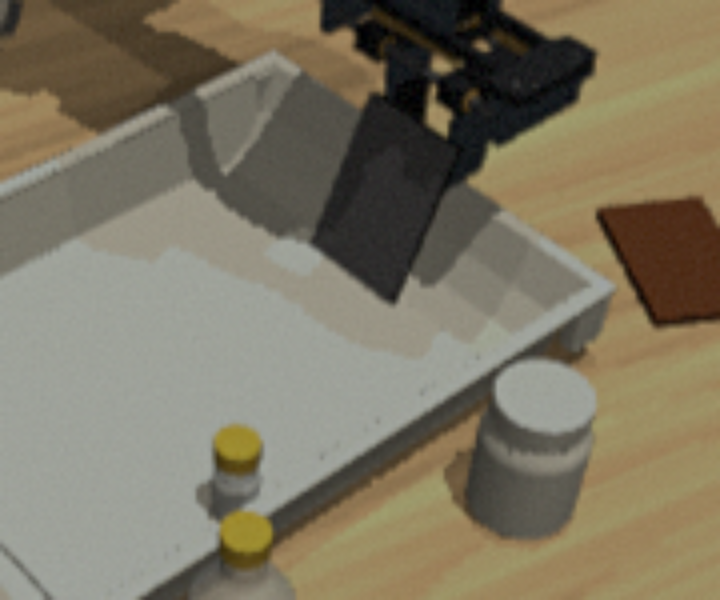

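The plate's upper edge is rising with the fingers behind it, and the lower edge stays in the gutter (330–395, 240–300). I'll keep tipping.

```bash

python3 -m crank '[0.5,-0.6,0,0,0, 0.5,-1.2,0,0,0, 0.5,-1.8,0,0,0, 0.5,-2.4,0,0,0, 0.5,-3,0,0,0, 0.5,-3.6,0,0,0, 0.5,-4.2,0,0,0, 0.5,-4.8,0,0,0]'; python3 go.py 0.01 .165 .073
python3 -m crank '[0.5,-0.5,0,0,0, 0.5,-1,0,0,0, 0.5,-1.5,0,0,0, 0.5,-2,0,0,0, 0.5,-2.5,0,0,0, 0.5,-2.5,0,0,0, 0.5,-2.5,0,0,0, 0.5,-2.5,0,0,0]'; python3 go.py 0.01 .165 .073
python3 -c "
from h import *
d=grab('scene');cv2.imwrite('pics/s7.png',cv2.resize(d['color'][110:260,230:410,::-1],None,fx=4,fy=4))"
```

```text
time: 9.78
tcp_pos: [0.4776, 0.2135, 0.0844]
tool_rot: [-0.0, 0.63, 0.777, 0.0]
ft_force: [-0.8, 0.6, -0.4]
gripper_width: 0.0458
grasp_force: 0.0
t 9.7833 tray [0.0096 0.1859] tipz 0.07339711930790112 F [-0.8  0.6 -0.4] w 0.04576637524046945
shift cm [-2.09  0.03  0.04] turn 0.006
time: 10.45
tcp_pos: [0.4826, 0.1897, 0.0844]
tool_rot: [-0.0, 0.63, 0.777, 0.0]
ft_force: [-0.1, 0.4, 0.4]
gripper_width: 0.0456
grasp_force: 0.0
t 10.45 tray [0.0097 0.1616] tipz 0.0733917479484756 F [-0.1  0.4  0.4] w 0.045585386760812883
shift cm [0.34 0.03 0.04] turn 0.006
```

View pics/s7.png

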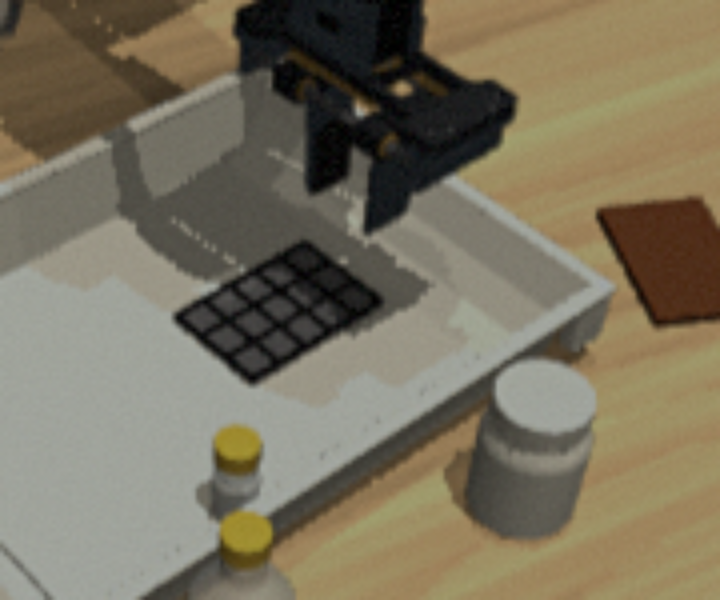

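The plate lies flat with its cells up (180–380, 240–380), and the vial, jar and bottle are where they were. I'll lift clear and hand in.

```bash

python3 -m crank '[0.5,0,0,-2,0, 0.5,0,0,-4,0, 0.5,0,0,-6,0, 0.5,0,0,-8,0, 0.5,0,0,-8,0, 0.5,0,0,-8,0, 0.5,0,0,-8,0, 0.5,0,0,-8,0]'
python3 -c "
from station import manip
print(manip.sign_off())"
```

```text
time: 11.17
tcp_pos: [0.4821, 0.1896, 0.1636]
tool_rot: [-0.0, 0.63, 0.777, -0.001]
ft_force: [-0.5, 0.5, -0.7]
gripper_width: 0.0457
grasp_force: 0.0
the job is handed in; nothing more can be done
None
```

The plate leaned against the tray's +y end wall, was tipped back over, and in the last picture lies flat in the tray with its cells up. The vial, jar and wash bottle look unmoved, and I handed the job in at about 11 s; the hand-in returned no verdict.

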